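# Seal the lid of the food pan under the over-shelf

### The arm

A 6-joint arm with a two-finger parallel gripper is mounted at the origin on a cart in front of the work surface, level with it; the furniture and walls round the work are solid. World frame = base frame: x ahead of the robot, y to its left, z up, the work surface at z = 0. Lengths are in m, angles in rad, forces in N, time in s.
With the tool pointing down it reaches from about 0.3 to 0.85 m from the base axis. Payload 5.4 kg.
Tool frame: the origin (TCP) lies at the very end of the fingers, on their centre line; the grasp point (between the pads) lies 19 mm behind it; z points along the fingers, y is the line along which they close (so a half turn about z gives the same grasp; the last joint's range is limited). The gripper opens to 85 mm and grips with 20 to 120 N. Pads are 22 mm wide; open, the fingers measure 114 mm over their backs; the gripper's body (76 mm by 85 mm) begins 54 mm behind the grasp point. The pads swing forward as they close: fully open they stand 13 mm farther back than shut.
Start: joints at [1.01, 0.158, 1.597, -0, 1.386, -0.21], TCP at [0.198, 0.54, 0.231] pointing down, gripper open.
Joint ranges: [-2.91, 2.91], [-0.94, 2.29], [0.18, 2.7], [-1.29, 4.43], [0.17, 2.64], [-3, 3]. Speed limits (rad/s): [2.57, 2.57, 3.14, 3.14, 3.14, 3.14].

### API

Orientations are given as a unit quaternion [x, y, z, w].
In Python, from bench import manip, gripper_open, grab, cams, order, finder gives the robot as it stands. The module is installed in compiled form; this text tells all that it offers. Calls block until the motion is done:
- manip.move_to(position, orientation): joint-space move of the TCP to a pose.
- manip.servo_line(position, ori=None, v=0.15, threshold=None): straight line of the TCP; ori=None keeps the orientation; v is the mean speed in m/s. With threshold (N) it stops when the force on the tool has changed by that much, and returns True; else False.
- manip.move_joints(angles): joint-space move.
- gripper_open() and grab(): open the fingers fully, or close them until they stop; the grip force is fixed at half the most.
- manip.pause(seconds).
- manip.inverse_kinematics(position, orientation): joint angles nearest the present ones, or None.
- manip.read_state(): the state.
- cams.capture(name): name is "scene" or "top" or "wrist"; returns the picture (480x640x3 uint8, red, green, blue); there is no depth.
- cams.camera_info(name): a dict with "fx", "fy", "cx", "cy" (pixels), "extrinsics" (4x4, takes a point from camera to world coordinates). Camera axes: x right, y up, looking along -z (the intrinsics and any distortion apply to the point x, -y, -z); pixel columns grow to the right and rows downward; lengths in m; the calibration is good to about 2 mm. A picture is of the moment at which its call begins: read the wrist's pose just before it. camera_info takes no time and is no camera call; for the wrist camera it gives the pose at the moment of the call.
A pose or a line that the arm cannot do raises manip.MotionError and nothing moves.
- order.close_job(): hands the job in; it is judged then, once.
Trained networks look in the newest picture that a camera, given by its name, has taken for a name from the list of things; names that differ only in an ending like _2 or _b are one class to them, and where a whole thing is asked for, a point or a joint stands for the part that bears it (a point fixed in the world has none). Each returns a list of dicts, best first, with "score" (0 to 1); they miss things now and then, are a little off and sometimes report something else, mostly with a low value. They report only what shows in the picture. A call takes as long as a camera call.
- finder.boxes_of(camera, query): "point" ([column, row] in pixels, amid what is visible of it).
- finder.silhouettes(camera, query): "pixels" (480x640 bool, what is visible of it) and "point" ([column, row] in pixels, amid what is visible of it).
The state is a dict: "time_s": time; "qpos": joint angles; "dq": joint speeds; "tau": joint torques, N m; "eef_pos": TCP position; "eef_rot": TCP orientation; "wrist_force": force on the tool from outside, world axes, zero at the start; "torque": the same for the moment, N m; "opening": opening from 0.0 (shut) to 1.0 (fully open); "gripper_force": force on a finger pad.
Only numpy, scipy, OpenCV 4.12 (cv2) and the standard library are available. Lean on these libraries where they do the work, as an engineer would, in place of code of your own. Each camera call takes 0.05 s, during which the arm holds its last target. There are 200 camera calls.

### The job

Seal the lid on the steel pan: with the vent slider still open, press the lid's four corners down one at a time, each fully home, reaching in under the shelf for the rear ones, until the lid sits flat. Then slide the vent slider on the lid fully left to its closed end and let go. Do not bump the shelf or disturb the mill, the butter and the garlic.

Things in the scene. Friction and masses are not known exactly. Their poses are not given: they have to be found in the camera images.
- pan: deep rectangular stainless steel kitchen pan, 162 (x) x 176 (y) x 130 mm high, fixed to the table. Origin: centre of its underside, on the table. Its x axis points to its rear (away from the robot, under the shelf), y to its left, z up.
- lid: loose rigid white plastic lid lying on the pan, 172 x 186 mm, plate 4 mm thick, 20 mm skirt round the pan's rim with 2 mm play. Origin: centre of the plate's underside, 139 mm above the table at first, 132 mm when flat and sealed. Axes about as the pan's. Loose: pressing one corner tips it and the opposite one may rise; let go, it may rock back level although that corner of the seal stays down. It drops flat by its weight once all four are home.
- pad_fl (a point): centre of the top of the thumb pad at the lid's front left corner: a raised disc 28 mm across and 2 mm high, its top 6 mm above the lid's underside; 64 mm along x and 70 mm along y from the lid's centre. Open above, in front of the shelf.
- pad_fr (a point): centre of the top of the thumb pad at the lid's front right corner: a raised disc 28 mm across and 2 mm high, its top 6 mm above the lid's underside; 64 mm along x and 70 mm along y from the lid's centre. Open above, in front of the shelf.
- pad_rl (a point): centre of the top of the thumb pad at the lid's rear left corner: a raised disc 28 mm across and 2 mm high, its top 6 mm above the lid's underside; 64 mm along x and 70 mm along y from the lid's centre. This corner is under the shelf.
- pad_rr (a point): centre of the top of the thumb pad at the lid's rear right corner: a raised disc 28 mm across and 2 mm high, its top 6 mm above the lid's underside; 64 mm along x and 70 mm along y from the lid's centre. This corner is under the shelf.
- seal_fl (a joint): how far the rubber seal under the lid's front left corner (hidden by the lid, 68 and 75 mm from the pan's centre) has been pressed down, m: 0 = not pressed, 0.007 = fully home (end stop). It gives at about 9 N pressed straight down on the pad and stays where it was pressed; it does not spring back.
- seal_fr (a joint): how far the rubber seal under the lid's front right corner (hidden by the lid, 68 and 75 mm from the pan's centre) has been pressed down, m: 0 = not pressed, 0.007 = fully home (end stop). It gives at about 9 N pressed straight down on the pad and stays where it was pressed; it does not spring back.
- seal_rl (a joint): how far the rubber seal under the lid's rear left corner (hidden by the lid, 68 and 75 mm from the pan's centre) has been pressed down, m: 0 = not pressed, 0.007 = fully home (end stop). It gives at about 9 N pressed straight down on the pad and stays where it was pressed; it does not spring back.
- seal_rr (a joint): how far the rubber seal under the lid's rear right corner (hidden by the lid, 68 and 75 mm from the pan's centre) has been pressed down, m: 0 = not pressed, 0.007 = fully home (end stop). It gives at about 9 N pressed straight down on the pad and stays where it was pressed; it does not spring back.
- vent (a joint): position of the vent slider on the lid, m: it slides along the lid's y axis, 0 = right end, vent open; 0.052 = left end stop, vent closed. Friction about 2 N; stays where it is left.
- vent_grip (a point): middle of the vent slider's upright grey grip, 12 (x) x 16 (y) mm, standing 19 mm above the lid's top face (this point is 11 mm above that face). Its track lies near the lid's front edge, 50 mm in front of the lid's centre, open above, and runs 26 mm to either side of the centre. At the left end is a small dark vent hole, covered when closed.
- rack: fixed steel over-shelf: board 160 (x) x 440 (y) mm, underside 365 mm above the table, jars on it, two uprights behind. Origin: on the table below the board's centre; x to its rear, y to its left. The board's front edge, 80 mm in front of the origin, overhangs the rear quarter of the pan: reach its rear corners with the hand leaning back to the robot 20 to 45 degrees from vertical.
- mill_mid (a point): centre of a pepper mill, 44 mm across, 90 mm high, standing left of the pan (bystander)
- butter_mid (a point): centre of a block of butter, 50 x 75 x 26 mm, right of the pan (bystander)
- garlic_mid (a point): centre of a garlic bulb, 53 x 54 x 53 mm, right of the pan and further back (bystander)

How it is judged:
On the way, in this order (a step that is already met when the one before it is completed fails the run):
1. exactly one corner of the seal fully down (at least 5.5 mm of 7), the others not yet, vent still open (value of joint vent below 0.035 m and ((value of joint seal_fl above 0.0055 m and value of joint each of seal_fr, seal_rl, seal_rr below 0.0055 m) or (value of joint each of seal_fl, seal_rl, seal_rr below 0.0055 m and value of joint seal_fr above 0.0055 m) or (value of joint each of seal_fl, seal_fr, seal_rr below 0.0055 m and value of joint seal_rl above 0.0055 m) or (value of joint each of seal_fl, seal_fr, seal_rl below 0.0055 m and value of joint seal_rr above 0.0055 m))), for 0.1 s.
2. exactly two corners of the seal fully down (at least 5.5 mm of 7), the others not yet, vent still open (value of joint vent below 0.035 m and ((value of joint each of seal_fl, seal_fr above 0.0055 m and value of joint each of seal_rl, seal_rr below 0.0055 m) or (value of joint each of seal_fl, seal_rl above 0.0055 m and value of joint each of seal_fr, seal_rr below 0.0055 m) or (value of joint each of seal_fl, seal_rr above 0.0055 m and value of joint each of seal_fr, seal_rl below 0.0055 m) or (value of joint each of seal_fl, seal_rr below 0.0055 m and value of joint each of seal_fr, seal_rl above 0.0055 m) or (value of joint each of seal_fl, seal_rl below 0.0055 m and value of joint each of seal_fr, seal_rr above 0.0055 m) or (value of joint each of seal_fl, seal_fr below 0.0055 m and value of joint each of seal_rl, seal_rr above 0.0055 m))), for 0.1 s.
3. exactly three corners of the seal fully down (at least 5.5 mm of 7), the other not yet, vent still open (value of joint vent below 0.035 m and ((value of joint each of seal_fl, seal_fr, seal_rl above 0.0055 m and value of joint seal_rr below 0.0055 m) or (value of joint each of seal_fl, seal_fr, seal_rr above 0.0055 m and value of joint seal_rl below 0.0055 m) or (value of joint each of seal_fl, seal_rl, seal_rr above 0.0055 m and value of joint seal_fr below 0.0055 m) or (value of joint seal_fl below 0.0055 m and value of joint each of seal_fr, seal_rl, seal_rr above 0.0055 m))), for 0.1 s.
4. all four corners of the seal down and the lid flat on the pan, vent still open (value of joint each of seal_fl, seal_fr, seal_rl, seal_rr above 0.0055 m and angle between the z axis of lid and the z axis of pan, either way round below 0.03 rad and z of lid in the frame of pan between 0.129 and 0.1345 m and horizontal distance between lid and pan below 0.008 m and value of joint vent below 0.035 m), for 0.2 s.
5. vent slider at its closed end (value of joint vent above 0.048 m), for 0.2 s.
At the end, for the whole second after the job is handed in: All four corners of the seal are at least 5.5 mm down (of 7), the lid sits flat on the pan (within 0.03 rad, 132 mm up within +2.5/-3 mm, centred within 8 mm) and at rest, and the vent slider is within 4 mm of its closed end (value of joint each of seal_fl, seal_fr, seal_rl, seal_rr above 0.0055 m and angle between the z axis of lid and the z axis of pan, either way round below 0.03 rad and z of lid in the frame of pan between 0.129 and 0.1345 m and horizontal distance between lid and pan below 0.008 m and value of joint vent above 0.048 m and linear speed of lid below 0.02 m/s); the robot touches nothing.
It fails at once if the robot bumps the over-shelf (more than 15 N) (contact force between any of the arm, the fingers and rack above 15 N).
It fails at once if the mill is moved more than 30 mm (distance of mill_mid from where it was at the start of the episode above 0.03 m).
It fails at once if the butter is moved more than 30 mm (distance of butter_mid from where it was at the start of the episode above 0.03 m).
It fails at once if the garlic is moved more than 30 mm (distance of garlic_mid from where it was at the start of the episode above 0.03 m).
It also fails if it takes over 56 s, if anything falls off the work surface, if the arm or the gripper's body presses on something with over 40 N, if the wrist force passes 120 N, or if a joint passes its speed limit or range.

## Working session

There is one attempt and no reset: what is moved stays moved. The work goes in short steps, each a Python script; the robot and the scene stay as the last script left them, time stands still between calls to the robot, and variables do not carry over. Pictures are saved under pics/ and viewed, at most 10 in all, crops included, and the job is handed in when it is done.

```bash
mkdir -p pics; cat > h.py <<'E'
import numpy as np, cv2
from bench import manip, gripper_open, grab, cams, order, finder
def ray(cam,px):
    i=cams.camera_info(cam);E=np.array(i["extrinsics"])
    d=np.array([(px[0]-i["cx"])/i["fx"],-(px[1]-i["cy"])/i["fy"],-1.])
    return E[:3,3],E[:3,:3]@d
def atz(cam,px,z):
    o,d=ray(cam,px);return o+d*(z-o[2])/d[2]
def proj(cam,p):
    i=cams.camera_info(cam);E=np.array(i["extrinsics"])
    c=np.linalg.inv(E)@np.append(p,1);return np.array([i["cx"]+i["fx"]*c[0]/-c[2],i["cy"]-i["fy"]*c[1]/-c[2]])
def save(cam,n):
    im=cams.capture(cam);cv2.imwrite(f"pics/{n}.png",im[:,:,::-1]);return im
E
python3 - <<'E'
from h import *
print({k:v for k,v in cams.camera_info("top").items()})
for c in ("top","scene"):
    save(c,c+"0")
    for q,z in [("pan",.13),("lid",.143),("pad_fl",.145),("pad_fr",.145),("pad_rl",.145),("pad_rr",.145),("vent_grip",.154),("rack",.365),("mill_mid",.045),("butter_mid",.013),("garlic_mid",.026)]:
        for r in finder.boxes_of(c,q)[:4]: print(c,q,round(r["score"],2),np.round(r["point"]),atz(c,r["point"],z).round(3))
print(manip.read_state())
E
```

```text
{'fx': 620.3227627851554, 'fy': 620.3227627851554, 'cx': 316.0993634075241, 'cy': 240.14062533791042, 'extrinsics': array([[ 0.03544983,  0.96342396, -0.26562679,  0.28699867],
       [-0.99936551,  0.03325781, -0.01274707, -0.07273847],
       [-0.00344667,  0.26591014,  0.96399166,  1.13554536],
       [ 0.        ,  0.        ,  0.        ,  1.        ]])}
top pan 0.62 [338. 284.] [ 0.491 -0.098  0.13 ]
top lid 0.61 [329. 254.] [ 0.537 -0.082  0.143]
top pad_fl 0.61 [332. 253.] [ 0.539 -0.086  0.145]
top pad_fr 0.86 [331. 255.] [ 0.536 -0.084  0.145]
top pad_rl 0.76 [332. 257.] [ 0.532 -0.087  0.145]
top pad_rr 0.92 [330. 256.] [ 0.534 -0.083  0.145]
top pad_rr 0.59 [424. 243.] [ 0.562 -0.238  0.145]
top vent_grip 0.52 [338. 281.] [ 0.49  -0.097  0.154]
top rack 0.84 [324. 124.] [ 0.663 -0.067  0.365]
top butter_mid 0.77 [420. 299.] [ 0.491 -0.251  0.013]
top garlic_mid 0.94 [424. 244.] [ 0.593 -0.257  0.026]
scene pan 0.78 [347. 297.] [ 0.45  -0.007  0.13 ]
scene lid 0.91 [350. 239.] [ 0.53  -0.08   0.143]
scene pad_fr 0.64 [345. 243.] [ 0.526 -0.068  0.145]
scene pad_rl 0.62 [34
[... 471 characters left out ...]
'time_s': 1.2, 'qpos': array([ 1.00987302e+00,  1.58369067e-01,  1.59700025e+00,  4.56989697e-06,
        1.38613018e+00, -2.10097122e-01]), 'dq': array([ 3.49855105e-04, -7.83490565e-05, -8.83125219e-04,  1.27595980e-04,
       -1.40253476e-04, -1.33165068e-04]), 'tau': array([-1.20198279e-04, -3.96013498e+01, -3.31696272e+01, -3.03974575e-04,
        5.23657873e-04, -2.38992425e-05]), 'eef_pos': array([0.19763305, 0.5399758 , 0.23131642]), 'eef_rot': array([1.74515320e-01, 9.84654458e-01, 4.40054599e-05, 1.54341003e-05]), 'wrist_force': array([-0.79734665, -0.25045205, -0.83095658]), 'torque': array([0.01237528, 0.0157909 , 0.04927441]), 'gripper_force': 0.0, 'opening': 1.0025273629112426}
```

View pics/top0.png

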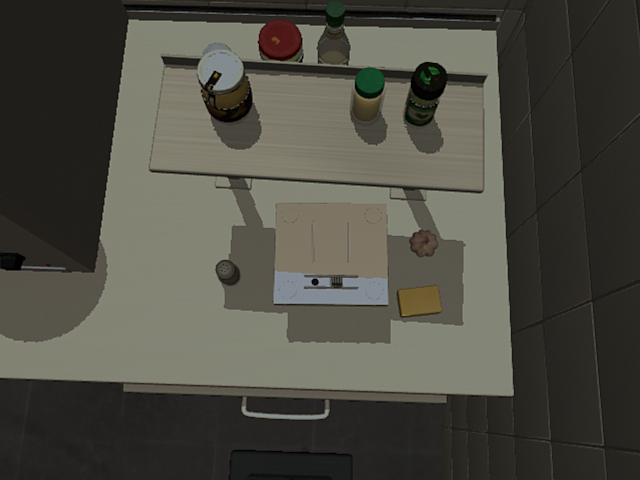

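View pics/scene0.png

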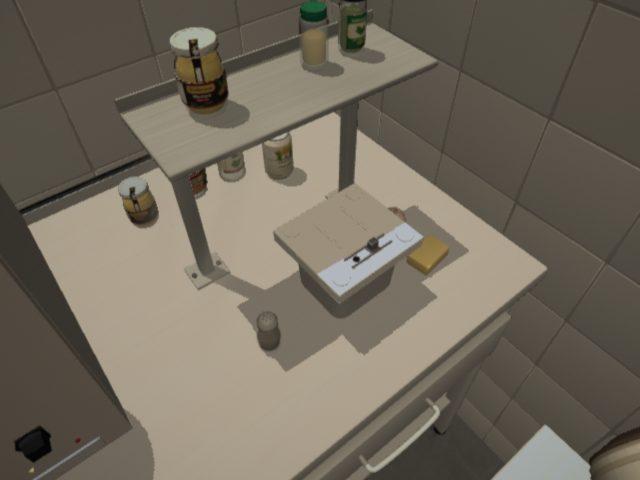

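The top view shows the lid's corners at about (275,204), (387,204), (388,304) and (274,304). The pads are near (289,290), (374,290), (290,216) and (373,216), with the grip at (337,282) and the vent hole at (315,282). The shelf's front edge runs from (151,171) to (484,189). The scene view agrees, and the cabinet corner is at about (95,272) in the top view.

```bash
cat > m.py <<'E'
from h import *
cams.capture("top")
for n,p,z in [("fl",(289,290),.145),("fr",(374,290),.145),("rl",(290,216),.145),("rr",(373,216),.145),("grip",(337,279),.158),("hole",(315,282),.143),("edgeL",(151,171),.38),("edgeR",(484,189),.38),("cab",(95,272),0.)]:
    print(n,atz("top",p,z).round(4))
for r in finder.silhouettes("top","lid")[:1]:
    m=r["pixels"].astype(np.uint8)
    c=max(cv2.findContours(m,0,2)[0],key=cv2.contourArea)
    box=cv2.boxPoints(cv2.minAreaRect(c)); print(r["score"],m.sum(),box.round(1))
    q=cv2.approxPolyDP(c,8,True)[:,0]; P=np.array([atz("top",x,.143)[:2] for x in q]);print(q.tolist(),P.round(4).tolist())
E
python3 m.py
python3 - <<'E'
import cv2
im=cv2.imread("pics/top0.png")[190:320,260:450]
cv2.imwrite("pics/crop.png",cv2.resize(im,None,fx=4.2,fy=4.2,interpolation=2))
E
```

```text
fl [ 0.4747 -0.0187  0.145 ]
fr [ 0.4794 -0.1564  0.145 ]
rl [ 0.6003 -0.0145  0.145 ]
rr [ 0.6051 -0.1533  0.145 ]
grip [ 0.4928 -0.0957  0.158 ]
hole [ 0.4897 -0.0603  0.143 ]
edgeL [0.5813 0.1559 0.38  ]
edgeR [ 0.5711 -0.2771  0.38  ]
cab [0.5237 0.3543 0.    ]
0.69 11748 [[273. 202.]
 [389. 202.]
 [389. 307.]
 [273. 307.]]
[[277, 205], [275, 306], [388, 304], [385, 204]] [[0.6197, 0.0085], [0.4481, 0.0027], [0.4577, -0.1793], [0.6277, -0.1735]]
```

View pics/crop.png

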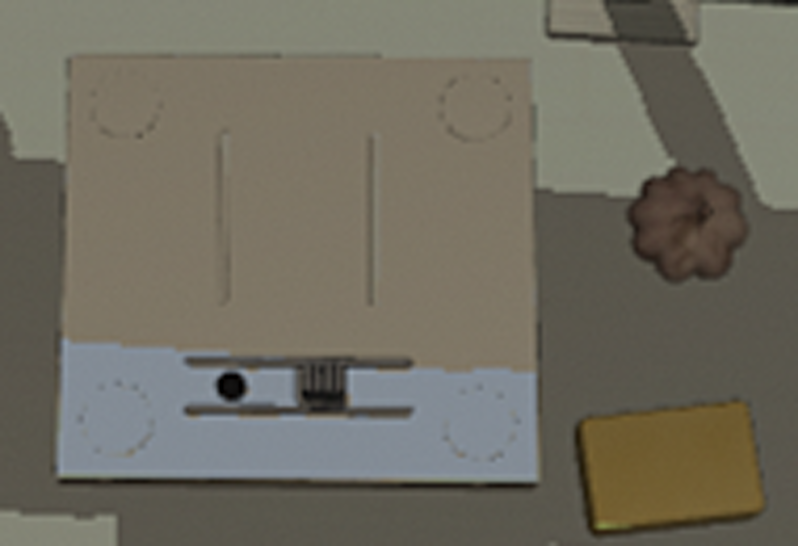

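The crop refines the pads to full-image pixels fl (287.6,290), fr (374.5,291), rl (290,215.2) and rr (373.3,215.5). The spacing comes out at 126 x 139 mm against the given 128 x 140, and the yaw is about 1.9°. The slider sits about 10 mm right of centre, so the vent is still open. Next I'll check IK and start on the front corners.

```bash
cat >> h.py <<'E'
from scipy.spatial.transform import Rotation as R
YAW=np.radians(1.9)
pix=dict(fl=(287.6,290),fr=(374.5,291),rl=(290,215.2),rr=(373.3,215.5))
C=np.mean([atz("top",p,.145)[:2] for p in pix.values()],axis=0)
M=np.array([[np.cos(YAW),-np.sin(YAW)],[np.sin(YAW),np.cos(YAW)]])
def lid(x,y,z): return np.append(C+M@[x,y],z)
PAD=dict(fl=lid(-.064,.07,.145),fr=lid(-.064,-.07,.145),rl=lid(.064,.07,.145),rr=lid(.064,-.07,.145))
def ori(a): return (R.from_euler('z',YAW)*R.from_euler('y',-np.radians(a))*R.from_quat([0,1,0,0])).as_quat()
def st(): 
    s=manip.read_state();return round(s["time_s"],2),s["eef_pos"].round(4),s["wrist_force"].round(1)
def press(p,tilt,zt,thr=22):
    a=np.radians(tilt); q=ori(tilt)
    off=np.append(M@[.011*np.cos(a),0] if tilt else [0,0],.011*np.sin(a))
    p=p+off
    manip.servo_line(p+[0,0,.035],q,v=.15); manip.servo_line(p+[0,0,.010],v=.06);print("pre",st())
    r=manip.servo_line(np.append(p[:2],zt+off[2]),v=.015,threshold=thr);print("press",r,st(),"contact z",st()[1][2]-off[2])
    manip.pause(.15);print(st())
    manip.servo_line(p+[0,0,.035],v=.08)
E
python3 - <<'E'
from h import *
print(C,{k:v.round(3) for k,v in PAD.items()})
for p,a in [((.35,.2,.33),0),((.42,-.05,.30),0),(PAD["fl"],0),(PAD["fr"],0),((.43,-.08,.27),38),(PAD["rl"],38),(PAD["rr"],38),(PAD["rr"],30)]:
    q=manip.inverse_kinematics(np.array(p),ori(a));print(a,None if q is None else np.round(q,2))
grab(); manip.move_to([.35,.2,.33],ori(0)); manip.move_to([.42,-.02,.26],ori(0)); print(st(),manip.read_state()["opening"])
press(PAD["fl"],0,.134)
save("top","fl")
E
```

```text
[ 0.54004062 -0.08546744] {'fl': array([ 0.474, -0.018,  0.145]), 'fr': array([ 0.478, -0.158,  0.145]), 'rl': array([ 0.602, -0.013,  0.145]), 'rr': array([ 0.606, -0.153,  0.145])}
0 [ 0.22 -0.36  1.88 -0.    1.62 -1.39]
0 [-0.41 -0.29  1.89 -0.    1.54 -2.01]
0 [-0.29 -0.02  1.96 -0.    1.2  -1.9 ]
0 [-0.56  0.06  1.88 -0.    1.2  -2.16]
38 [-0.83 -0.86  2.41  0.53  1.17 -2.54]
38 [-0.34 -0.08  2.17  0.51  0.48 -2.33]
38 [-0.64  0.01  2.08  0.71  0.63 -2.73]
30 [-0.59  0.06  1.98  0.45  0.72 -2.48]
(4.45, array([ 0.4202, -0.0191,  0.2603]), array([0.6, 0.4, 0. ])) 0.0008318700464645422
pre (5.81, array([ 0.4736, -0.0176,  0.1547]), array([-0. , -0.3,  0. ]))
press True (6.91, array([ 0.4736, -0.0175,  0.139 ]), array([-2.2,  0.7,  7.3])) contact z 0.139
(7.06, array([ 0.4737, -0.0175,  0.139 ]), array([-2.3,  0.5,  5.9]))
```

```bash
cat >> h.py <<'E'
def probe(p,tilt,z0,z1,fmax=30):
    a=np.radians(tilt); q=ori(tilt)
    p=p+np.append(M@[.011*np.cos(a),0] if tilt else [0,0],.011*np.sin(a)); p0=p.copy(); dz=p[2]-.145
    manip.servo_line(p+[0,0,.035],q,v=.15); manip.servo_line(np.append(p[:2],z0+dz),v=.06)
    z=z0;log=[];f0=manip.read_state()["wrist_force"][2]
    while z>z1:
        z-=.001; manip.servo_line(np.append(p[:2],z+dz),v=.02); s=manip.read_state(); f=s["wrist_force"][2]-f0
        log.append((round((s["eef_pos"][2]-dz)*1e3,1),round(f,1)))
        if f>fmax: break
    print(log); manip.servo_line(p+[0,0,.035],v=.1); print(st()[0])
E
python3 - <<'E'
from h import *
probe(PAD["fl"],0,.150,.132)
E
```

```text
[(np.float64(149.3), np.float64(-0.3)), (np.float64(148.0), np.float64(-0.3)), (np.float64(146.9), np.float64(-0.7)), (np.float64(145.9), np.float64(-1.3)), (np.float64(144.9), np.float64(-0.8)), (np.float64(144.0), np.float64(-1.4)), (np.float64(142.9), np.float64(-0.7)), (np.float64(141.9), np.float64(-0.7)), (np.float64(140.9), np.float64(-1.8)), (np.float64(139.9), np.float64(-0.5)), (np.float64(139.2), np.float64(1.1)), (np.float64(138.9), np.float64(6.9)), (np.float64(138.8), np.float64(12.7)), (np.float64(138.6), np.float64(18.8)), (np.float64(138.5), np.float64(24.6)), (np.float64(138.4), np.float64(31.2))]
13.29
```

Probing the front left corner shows a hard stop at 138.5 mm, where a fully home pad should be, so that corner is down. Front right next.

```bash
python3 - <<'E'
from h import *
press(PAD["fr"],0,.133,thr=32)
manip.move_to([.45,-.05,.27],ori(38)); print(st(), np.round(manip.read_state()["qpos"],2))
save("scene","tilt"); 
E
```

```text
pre (14.94, array([ 0.4783, -0.1574,  0.1547]), array([0.9, 0.4, 0. ]))
press True (16.15, array([ 0.4782, -0.1576,  0.1386]), array([-2.9,  1.5,  6.3])) contact z 0.1386
(16.3, array([ 0.4782, -0.1576,  0.1386]), array([-2.5,  2. ,  6.7]))
(17.94, array([ 0.4501, -0.0503,  0.2699]), array([-0.2, -0.1, -0.7])) [-0.68 -0.81  2.39  0.47  1.07 -2.4 ]
```

View pics/tilt.png

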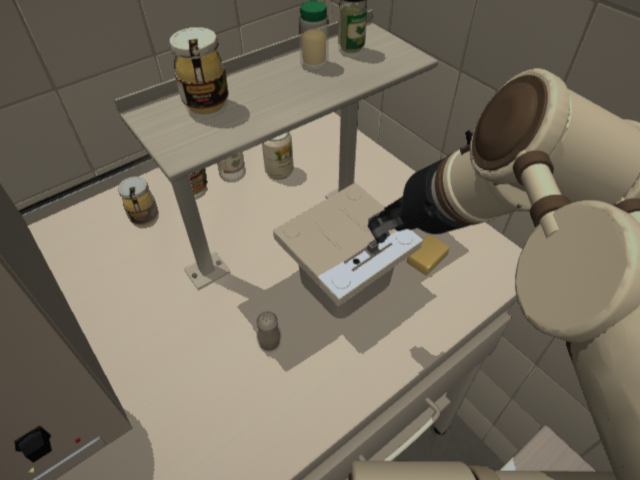

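The picture shows the hand leaning back, with its fingertips at about (375,228) above the lid and well in front of the shelf edge. The mill (267,330) and butter (428,255) haven't moved. Now the rear left corner, with a guarded approach.

```bash
cat > rear.py <<'E'
from h import *
import sys
k=sys.argv[1]; a=np.radians(38)
p=PAD[k]+np.append(M@[.009,0],.007)
lidx=M@[-.12,0]
print(manip.servo_line(np.append(p[:2]+lidx,.195),ori(38),v=.15))
b=manip.servo_line(p+[0,0,.030],v=.1,threshold=10); print("in",b,st())
if b: sys.exit()
manip.servo_line(p+[0,0,.010],v=.06)
r=manip.servo_line(np.append(p[:2],.141),v=.015,threshold=32); print("press",r,st())
manip.pause(.1); print(st())
save("scene","s"+k); save("wrist","w"+k)
manip.servo_line(p+[0,0,.030],v=.08); print(st())
save("scene","s2"+k)
manip.servo_line(np.append(p[:2]+lidx,.195),v=.15)
E
python3 rear.py rl
```

```text
False
in False (20.11, array([ 0.6104, -0.0131,  0.1821]), array([-0.3,  0.5, -0.3]))
press False (22.14, array([ 0.6119, -0.0131,  0.1431]), array([-5.6,  2.1, 10. ]))
(22.24, array([ 0.6119, -0.0131,  0.143 ]), array([-6.4,  1.4, 10.1]))
(23.0, array([ 0.6103, -0.013 ,  0.1814]), array([ 0.3,  0.3, -0.1]))
```

```bash
sed -i 's/\.141)/.133)/' rear.py; python3 rear.py rl
```

```text
False
in False (25.62, array([ 0.6104, -0.013 ,  0.1819]), array([0.3, 0.3, 0. ]))
press True (27.56, array([ 0.6143, -0.0136,  0.1432]), array([-2.9, -0.5,  5.7]))
(27.66, array([ 0.6143, -0.0136,  0.1433]), array([-3.7, -1.1,  5.9]))
(28.41, array([ 0.6104, -0.013 ,  0.1815]), array([-0.2,  0.4, -0.5]))
```

View pics/srl.png

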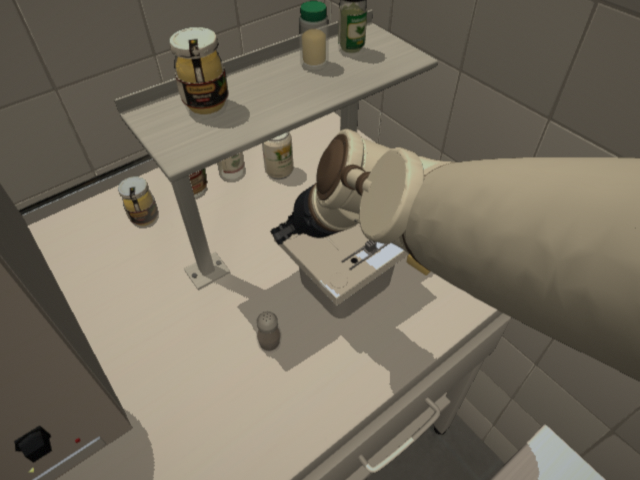

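In the picture the fingertips are on the rear left pad at about (285,232), clear of the shelf. The press stopped hard at the same height as the first pass (143.2 mm), so that corner is home. Rear right next.

```bash
python3 rear.py rr
```

```text
False
in False (31.86, array([ 0.615, -0.153,  0.182]), array([-0.1, -0.7, -0.5]))
press True (33.77, array([ 0.6178, -0.1539,  0.1428]), array([-1. ,  0.8,  4.6]))
(33.88, array([ 0.6178, -0.1539,  0.1428]), array([-2.2,  0.9,  5. ]))
(34.63, array([ 0.615 , -0.1528,  0.1815]), array([-0.1,  0.2, -0.2]))
```

```bash
python3 - <<'E'
from h import *
manip.move_to([.42,-.17,.26],ori(0)); print(st())
im=save("top","t4")
for r in finder.boxes_of("top","vent_grip")[:3]: print(r["score"],r["point"],atz("top",r["point"],.151))
cv2.imwrite("pics/c4.png",cv2.resize(im[190:330,250:450,::-1],None,fx=4,fy=4,interpolation=2))
E
```

```text
(36.33, array([ 0.4205, -0.1691,  0.2588]), array([-0.2, -0. , -1.1]))
0.55 [335.6, 278.7] [ 0.49467938 -0.09355786  0.151     ]
```

View pics/c4.png

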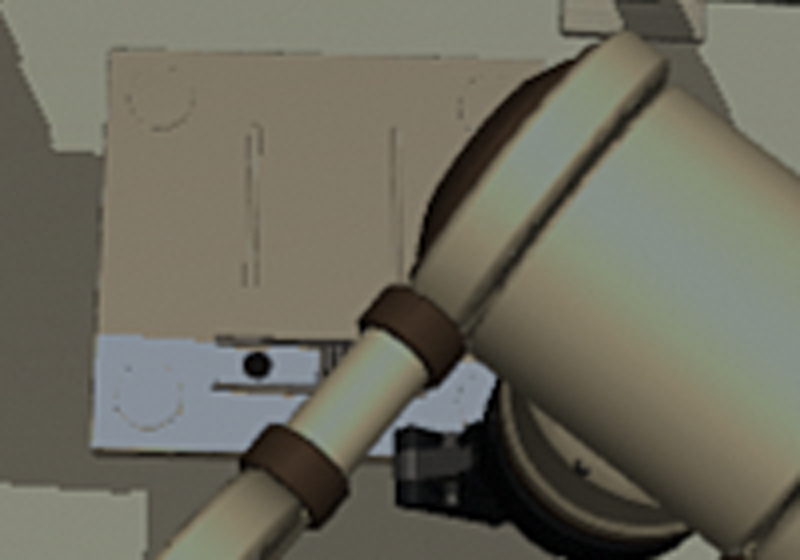

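The view shows the lid square on the pan, with the vent hole at full-image (314,281) and the grip's left edge still at column 330. Now I'll push the slider left from its right side until the end stop.

```bash
python3 - <<'E'
from h import *
manip.servo_line(lid(-.05,-.055,.19),ori(0),v=.15)
print("down",manip.servo_line(lid(-.05,-.055,.1435),v=.06,threshold=8),st())
r=manip.servo_line(lid(-.05,.03,.1435),v=.03,threshold=9); s=st(); print("push",r,s,"lid y",(M.T@(s[1][:2]-C)).round(4))
manip.pause(.1);print(st())
manip.servo_line(s[1]-np.append(M@[0,.012],0),v=.06)
manip.servo_line(s[1]+np.append(-M@[0,.012],.08),v=.12)
manip.move_to([.33,-.12,.30],ori(0)); print(st())
im=save("top","t5"); save("scene","s5")
cv2.imwrite("pics/c5.png",cv2.resize(im[190:330,250:450,::-1],None,fx=4,fy=4,interpolation=2))
E
```

```text
down False (38.19, array([ 0.4922, -0.1422,  0.1439]), array([-0.7, -0.6,  0.2]))
push True (40.11, array([ 0.4902, -0.0795,  0.1436]), array([ 0. , -4.6,  0.7])) lid y [-0.0496  0.0076]
(40.21, array([ 0.4902, -0.0794,  0.1436]), array([ 1.1, -3.9, -0.1]))
(42.13, array([ 0.3302, -0.1199,  0.2992]), array([-0.3,  0.4, -0.8]))
```

View pics/c5.png

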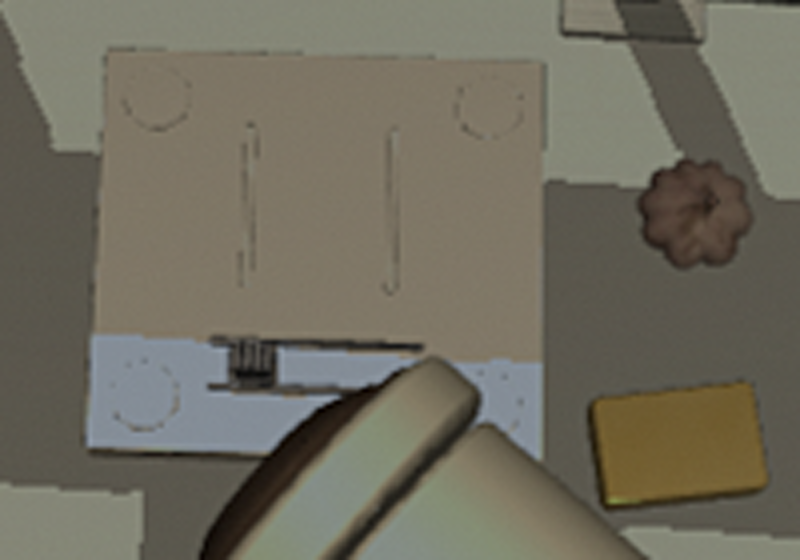

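View pics/s5.png

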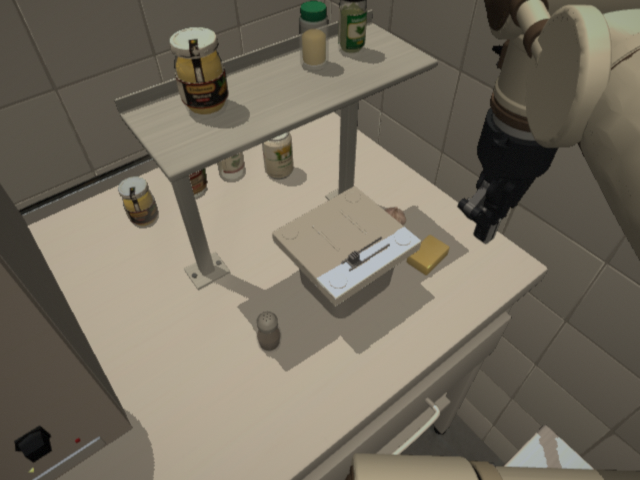

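The top view shows the slider at crop (253,362), about 26.5 mm left of the track's centre. That is the closed end, and it covers the hole. The lid is flat, and the mill (267,330), butter and garlic haven't moved. The hand is clear of everything.

```bash
python3 -c "
from h import *
print(order.close_job(), st())"
```

```text
the job is handed in; nothing more can be done
the job is handed in; nothing more can be done
```

I pressed all four corners down to a hard stop, the lid looks flat, the slider is at its closed end, and the mill, butter, garlic and shelf look untouched; I handed the job in at about 42 s, but no verdict came back.

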